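Press the push nut home on a grinder's idler wheel

TASK

One of the idler-wheel units on the bench has its toothed push nut only started on the shaft, standing well above the wheel. Take the short open tube, put it down over that shaft and press the nut straight down with it until it sits tight against the wheel's hub, then lift the tube off and stand it upright on the bench again, clear of the unit.

Things in the scene. Friction and masses are not known exactly. Their poses are not given: they have to be found in the camera images.
- tube_center (a point): Centre (half-way up) of the driver: a plain aluminium tube open at both ends, standing upright on the bench; outside diameter 40 mm, bore 30 mm, height 84 mm, about 0.2 kg, z along its axis. Grip it across its outside. The solid bar (28 mm thick) and the jar in the same row, over 110 mm away, are not it. Its starting place stays free for standing it down again.
- nut_top (a point): Centre of the top face of the nut to press, on its shaft's axis (z up); moves with the nut. Steel disc, 46 mm across, 6 mm thick. The plain 10 mm shaft's tip is 90 mm above the bench; black-tyred wheel of 80 mm below, on a fixed plate. This point is 70 to 76 mm above the bench at the start, 52 mm when home. The two similar units, over 190 mm away, have their nut already home or none.
- nut (a joint): Travel of that nut down its shaft in m: 0 is the highest, 0.024 is home, tight against the wheel's hub (a hard stop); 0 to 0.006 at the start. Its teeth grip the shaft: about 10 to 12 N pushes it and it stays where it is left.
Mind the look-alikes: they are no part of the job. What is shaped like the part that bears tube_center but turquoise is not meant.

How it is judged:
By the outcome, as a careful person would: the job done as asked, in the order asked, and still so for the second after the job is handed in, with the robot touching nothing.
It also fails if it takes over 45 s, if anything falls off the work surface, if the arm or the gripper's body presses on something with over 40 N, if the wrist force passes 120 N, or if a joint passes its speed limit or range.

ROBOT

A 6-joint arm with a two-finger parallel gripper is mounted at the origin on the work surface. World frame = base frame: x ahead of the robot, y to its left, z up, the work surface at z = 0. Lengths are in m, angles in rad, forces in N, time in s.
With the tool pointing down it reaches from about 0.325 to 1 m from the base axis. Payload 5.1 kg.
Tool frame: the origin (TCP) lies on the centre line of the jaws, within the pads' length; the fingertips stand 8 mm ahead of it and the grasp point (between the pads) lies 11 mm behind it; z points along the fingers, y is the line along which they close (so a half turn about z gives the same grasp; the last joint's range is limited). The gripper opens to 85 mm and grips with 20 to 120 N. Pads are 22 mm wide; open, the fingers measure 114 mm over their backs; the gripper's body (76 mm by 85 mm) begins 54 mm behind the grasp point. The pads swing forward as they close: fully open they stand 13 mm farther back than shut.
Start: joints at [-1.325, 0.124, 1.65, -0, 1.367, -0.083], TCP at [0.21, -0.615, 0.239] pointing down, gripper open.
Joint ranges: [-2.61, 2.61], [-1.02, 2.33], [0.03, 2.71], [-1.35, 4.49], [0.32, 2.68], [-2.91, 2.91]. Speed limits (rad/s): [2.57, 2.57, 3.14, 3.14, 3.14, 3.14].

INTERFACE

Orientations are given as a unit quaternion [x, y, z, w].
In Python, from cell import r, get_image, get_calibration gives the robot as it stands.
- The arm moves only by the tool arm_command, never from a script. Its argument "commands" is one flat list of numbers, 7 for each row, row after row: the shift along the world's x, y, z in cm, then the turn, a rotation vector about the world's x, y, z in rad, then the opening in per cent of the stroke, from 0 (shut) to 100 (fully open). A call has 1 to 10 rows; each row is the pose to reach, as a shift and turn from the pose commanded when the call began; what a row does not reach only later rows make up. A row lasts 1/12 s, in which the tool goes at most 41.7 mm and 7.16 degrees, less where a joint would pass 70% of its speed; a pose out of reach is approached as far as the arm can. A call with a gripper value outside its range is refused whole. The fingers move at their own pace and stop on an object; the grip force is fixed at half the most. Time passes only in rows, so rows that repeat a pose let the fingers close. It gives the time, the measured TCP pose, the force, the opening and the grip force at its end, in the units of the state.
- r.observe(): the state, without advancing time (a new reading comes with each control period).
- get_image(name): name is "scene" or "top" or "wrist"; returns the picture (400x640x3 uint8, red, green, blue); there is no depth.
- get_calibration(name): a dict with "fx", "fy", "cx", "cy" (pixels), "world_from_camera" (4x4, takes a point from camera to world coordinates). Camera axes: x right, y down, z forward; pixel columns grow to the right and rows downward; lengths in m; the calibration is good to about 2 mm. A picture is of the moment at which its call begins: read the wrist's pose just before it. get_calibration takes no time and is no camera call; for the wrist camera it gives the pose at the moment of the call.
- r.hand_in(): hands the job in; it is judged then, once.
The state is a dict: "clock": time; "joints": joint angles; "joint_velocities": joint speeds; "joint_efforts": joint torques, N m; "tool_pos": TCP position; "tool_rot": TCP orientation; "contact_force": force on the tool from outside, world axes, zero at the start; "ft_torque": the same for the moment, N m; "finger_gap": finger opening in m; "finger_force": force on a finger pad.
Only numpy, scipy, OpenCV 4.12 (cv2) and the standard library are available. Lean on these libraries where they do the work, as an engineer would, in place of code of your own. Each camera call takes 0.05 s, during which the arm holds its last target. There are 200 camera calls.

## Working session

There is one attempt and no reset: what is moved stays moved. The work goes in short steps, Python scripts to look and compute and a tool call to move; the robot and the scene stay as the last step left them, time stands still between calls to the robot, and variables do not carry over. Pictures are saved under pics/ and viewed, at most 10 in all, crops included, and the job is handed in when it is done.

Besides the shell and the picture viewer there is one more tool, called after ">>>" by a JSON object that holds its "fn" and its "kwargs". arm_command: Moves the arm, as the interface text tells. Its arguments: {"type":"object","properties":{"commands":{"type":"array","items":{"type":"number"}}},"required":["commands"]}

```bash
mkdir -p pics; cat > h.py <<'E'
import numpy as np, cv2
from cell import r, get_image, get_calibration
def save(n,f,crop=None,s=1):
    c=get_calibration(n); im=get_image(n)
    np.savez('pics/'+f+'.npz',im=im,T=c['world_from_camera'],k=[c['fx'],c['fy'],c['cx'],c['cy']])
    o=im[...,::-1]
    if crop: a,b,c2,d=crop; o=o[b:d,a:c2]
    cv2.imwrite('pics/'+f+'.png',cv2.resize(o,None,fx=s,fy=s) if s!=1 else o)
def ray(f,u,v):
    d=np.load('pics/'+f+'.npz'); fx,fy,cx,cy=d['k']; T=d['T']
    return T[:3,3],T[:3,:3]@np.array([(u-cx)/fx,(v-cy)/fy,1])
def at_z(f,u,v,z):
    o,q=ray(f,u,v); return o+q*(z-o[2])/q[2]
def proj(f,p):
    d=np.load('pics/'+f+'.npz'); fx,fy,cx,cy=d['k']; T=d['T']
    q=T[:3,:3].T@(np.array(p)-T[:3,3]); return [round(float(fx*q[0]/q[2]+cx),1),round(float(fy*q[1]/q[2]+cy),1)]
E
python3 - <<'E'
from h import *
save('top','top0'); save('scene','scene0')
for f in('top0','scene0'): print(np.load(f'pics/{f}.npz')['T'].round(3),np.load(f'pics/{f}.npz')['k'])
E
```

```text
[[ 0.021 -0.995  0.097  0.409]
 [-1.    -0.022 -0.014 -0.006]
 [ 0.016 -0.096 -0.995  0.889]
 [ 0.     0.     0.     1.   ]] [404.7388942  404.7388942  323.85179232 191.71698253]
[[ 0.377  0.786 -0.49   0.882]
 [ 0.926 -0.325  0.191 -0.173]
 [-0.009 -0.526 -0.85   0.753]
 [ 0.     0.     0.     1.   ]] [363.17871766 363.17871766 320.72665857 198.62090661]
```

View pics/top0.png

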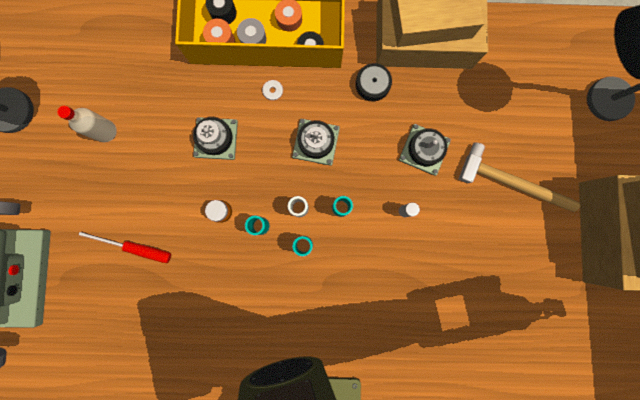

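View pics/scene0.png

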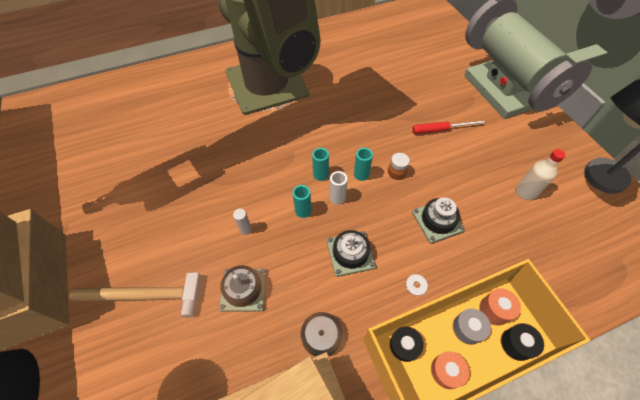

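Candidates in the top view:
- **Tube:** the plain aluminium one is at (298,206). The turquoise tubes at (256,225), (343,206) and (302,245), the jar at (216,211) and the bar at (411,210) are not it.
- **Units:** (211,133), (316,139) and (428,147). I'll check which one has the raised nut in a close crop.

```bash
python3 - <<'E'
from h import *
a=np.load('pics/scene0.npz')['im'][135:315,215:475,::-1]
a=cv2.resize(a,(780,540),interpolation=cv2.INTER_CUBIC)
b=np.load('pics/top0.npz')['im'][105:260,185:455,::-1]
cv2.imwrite('pics/c1.png',a)
cv2.imwrite('pics/c2.png',cv2.resize(b,(784,450),interpolation=cv2.INTER_CUBIC))
E
```

```text
(no output)
```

View pics/c1.png

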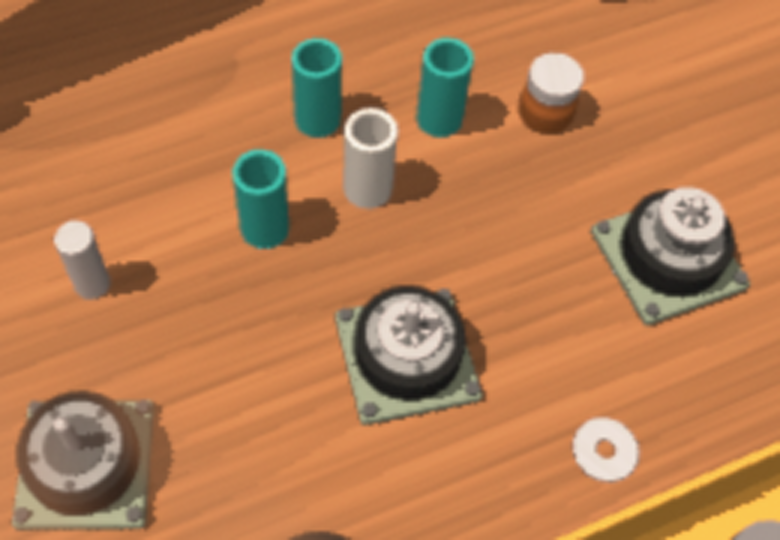

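View pics/c2.png

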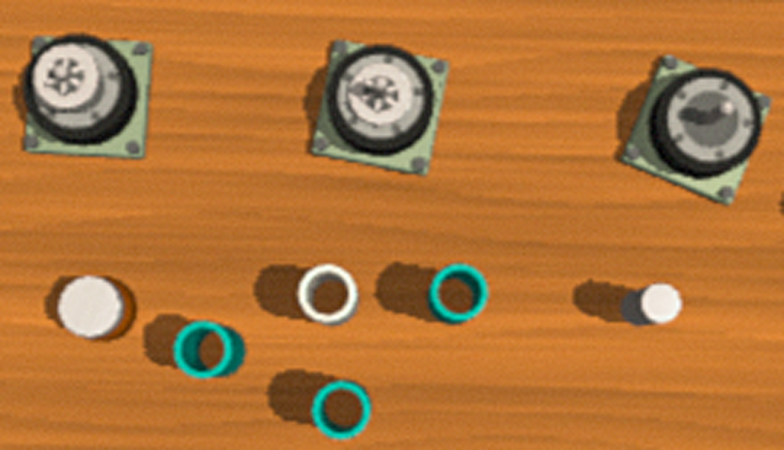

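The raised nut is on the left unit: top view ≈(207.7,131), scene ≈(445.7,207). The other two are home (middle) and without a nut (right). The aluminium tube's rim is at top (298,206), scene (338.7,178.7).

```bash
python3 - <<'E'
from h import *
def tri(a,b):
    A=np.zeros((3,3));B=np.zeros(3)
    for f,u,v in(a,b):
        o,d=ray(f,u,v);d/=np.linalg.norm(d);P=np.eye(3)-np.outer(d,d);A+=P;B+=P@o
    return np.linalg.solve(A,B).round(4)
print('tube top',tri(('top0',298,206.2),('scene0',338.7,178.7)),at_z('top0',298,206.2,.084),at_z('scene0',338.7,178.7,.084))
print('nut',tri(('top0',207.7,131.2),('scene0',445.7,207)),at_z('top0',207.7,131.2,.073),at_z('scene0',445.7,207,.073))
for n,u,v in(('tq1',343,206),('tq2',302,245.5),('tq3',255,225)): print(n,at_z('top0',u,v,.084).round(3))
s=r.observe();print(s['tool_pos'],s['tool_rot'],s['clock'],s['finger_gap'])
from scipy.spatial.transform import Rotation as R
print(R.from_quat(s['tool_rot']).as_matrix().round(3))
T=get_calibration('wrist')['world_from_camera'];print(T.round(3))
E
```

```text
tube top [0.4579 0.0356 0.0768] [0.45689344 0.03377158 0.084     ] [0.46287322 0.03479733 0.084     ]
nut [0.6094 0.2259 0.0651] [0.60717337 0.22307989 0.073     ] [0.612735   0.22200029 0.073     ]
tq1 [ 0.459 -0.056  0.084]
tq2 [0.379 0.024 0.084]
tq3 [0.418 0.118 0.084]
[ 0.20974101 -0.61464889  0.23816674] [ 9.86514494e-01  1.63671125e-01 -7.89080143e-05 -9.53385766e-04] 0.1 0.0853914817878677
[[ 0.946  0.323 -0.   ]
 [ 0.323 -0.946  0.002]
 [ 0.    -0.002 -1.   ]]
[[ 0.322 -0.899 -0.296  0.286]
 [-0.947 -0.306 -0.099 -0.589]
 [-0.002  0.313 -0.95   0.373]
 [ 0.     0.     0.     1.   ]]
```

>>> {"fn": "arm_command", "kwargs": {"commands": [25, 65, 0, 0, 0, 0.716, 100, 25, 65, 0, 0, 0, 0.716, 100, 25, 65, 0, 0, 0, 0.716, 100, 25, 65, 0, 0, 0, 0.716, 100, 25, 65, 0, 0, 0, 0.716, 100, 25, 65, 0, 0, 0, 0.716, 100, 25, 65, 0, 0, 0, 0.716, 100, 25, 65, 0, 0, 0, 0.716, 100, 25, 65, 0, 0, 0, 0.716, 100, 25, 65, 0, 0, 0, 0.716, 100]}}

```text
clock: 0.93
tool_pos: [0.3594, -0.2243, 0.2389]
tool_rot: [0.867, 0.499, 0.0, -0.0]
contact_force: [0.5, 0.3, -0.2]
finger_gap: 0.0857
finger_force: 0.0
```

>>> {"fn": "arm_command", "kwargs": {"commands": [9.8, 25.5, 0, 0, 0, 0, 100, 9.8, 25.5, 0, 0, 0, 0, 100, 9.8, 25.5, 0, 0, 0, 0, 100, 9.8, 25.5, 0, 0, 0, 0, 100, 9.8, 25.5, 0, 0, 0, 0, 100, 9.8, 25.5, 0, 0, 0, 0, 100, 9.8, 25.5, 0, 0, 0, 0, 100, 9.8, 25.5, 0, 0, 0, 0, 100, 9.8, 25.5, 0, 0, 0, 0, 100]}}

```text
clock: 1.68
tool_pos: [0.4572, 0.0298, 0.2387]
tool_rot: [0.866, 0.5, -0.001, -0.0]
contact_force: [0.4, 0.2, -0.2]
finger_gap: 0.0854
finger_force: 0.0
```

```bash
python3 - <<'E'
from h import *
s=r.observe();print(s['tool_pos'],s['clock'],s['joint_velocities'].round(3) if hasattr(s['joint_velocities'],'round') else '')
save('wrist','w1')
print(proj('w1',[.459,.034,.084]),proj('w1',[.459,.034,0]))
E
```

```text
[0.45720368 0.02975477 0.23872784] 1.6833 [-0.047 -0.019  0.011 -0.005  0.003 -0.003]
[316.5, 179.1] [316.7, 161.1]
```

View pics/w1.png

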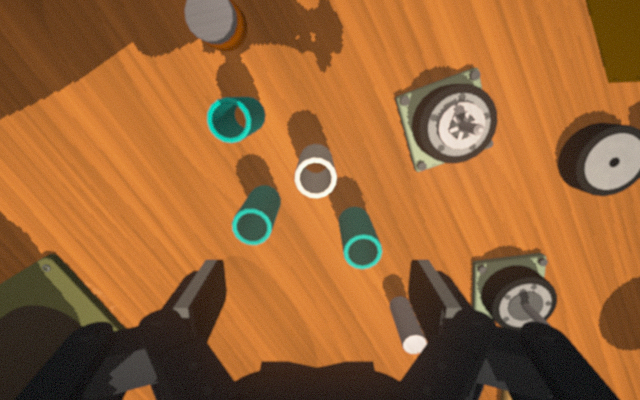

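The aluminium rim is at (315.5,178), about 1 px from the prediction. The jaws straddle it, clear of the turquoise tubes.

```bash
python3 - <<'E'
from h import *
im=np.load('pics/w1.npz')['im'][140:215,280:355].astype(int)
m=((im.min(2)>190)).astype('uint8')
ys,xs=np.nonzero(m);(c,rad)=cv2.minEnclosingCircle(np.stack([xs,ys],1).astype('f4'))
u,v=c[0]+280,c[1]+140;print(u,v,rad,at_z('w1',u,v,.084)[:2])
s=r.observe();print(s['tool_pos'])
E
```

```text
315.2851257324219 177.69834899902344 20.415382385253906 [0.45866304 0.03577326]
[0.45706258 0.02883888 0.23879573]
```

>>> {"fn": "arm_command", "kwargs": {"commands": [0.15, 0.65, -2, 0, 0, 0, 100, 0.15, 0.65, -6, 0, 0, 0, 100, 0.15, 0.65, -10, 0, 0, 0, 100, 0.15, 0.65, -13.5, 0, 0, 0, 100, 0.15, 0.65, -16.5, 0, 0, 0, 100, 0.15, 0.65, -18.5, 0, 0, 0, 100, 0.15, 0.65, -19.4, 0, 0, 0, 100, 0.15, 0.65, -19.4, 0, 0, 0, 80, 0.15, 0.65, -19.4, 0, 0, 0, 60, 0.15, 0.65, -19.4, 0, 0, 0, 50]}}

```text
clock: 2.57
tool_pos: [0.4605, 0.0346, 0.0472]
tool_rot: [0.867, 0.499, 0.001, 0.001]
contact_force: [0.1, -0.3, 0.9]
finger_gap: 0.0516
finger_force: 0.0
```

>>> {"fn": "arm_command", "kwargs": {"commands": [0, 0, 0, 0, 0, 0, 40, 0, 0, 0, 0, 0, 0, 30, 0, 0, 0, 0, 0, 0, 20, 0, 0, 0, 0, 0, 0, 20, 0, 0, 0, 0, 0, 0, 20, 0, 0, 0, 0, 0, 0, 20]}}

```text
clock: 3.07
tool_pos: [0.4606, 0.035, 0.0476]
tool_rot: [0.867, 0.499, 0.001, 0.001]
contact_force: [-2.3, -1.0, 6.4]
finger_gap: 0.0392
finger_force: 59.3
```

>>> {"fn": "arm_command", "kwargs": {"commands": [0, 0, 2, 0, 0, 0, 20, 0, 0, 6, 0, 0, 0, 20, 0, 0, 10, 0, 0, 0, 20, 1, 1, 13, 0, 0, 0, 20, 4, 4, 14, 0, 0, 0, 20, 7, 7, 14, 0, 0, 0, 20, 9.5, 10, 14, 0, 0, 0, 20, 10.7, 11.5, 14, 0, 0, 0, 20, 11, 12, 14, 0, 0, 0, 20, 11, 12, 14, 0, 0, 0, 20]}}

```text
clock: 3.9
tool_pos: [0.5691, 0.1563, 0.1851]
tool_rot: [0.866, 0.5, -0.0, -0.0]
contact_force: [-0.2, -0.5, -2.2]
finger_gap: 0.0386
finger_force: 60.5
```

>>> {"fn": "arm_command", "kwargs": {"commands": [0, 0, 0, 0, 0, 0, 20, 0, 0, 0, 0, 0, 0, 20]}}

```text
clock: 4.07
tool_pos: [0.5681, 0.1543, 0.1851]
tool_rot: [0.867, 0.499, -0.0, 0.0]
contact_force: [-0.7, 0.6, -1.6]
finger_gap: 0.0386
finger_force: 60.5
```

```bash
python3 - <<'E'
from h import *
s=r.observe();print(s['tool_pos'])
save('wrist','w2')
print(proj('w2',[.609,.2225,.073]),proj('w2',[.609,.2225,.09]),proj('w2',s['tool_pos']))
E
```

```text
[0.56805295 0.15429296 0.18505553]
[318.5, 95.2] [318.7, 95.3] [317.2, 270.2]
```

View pics/w2.png

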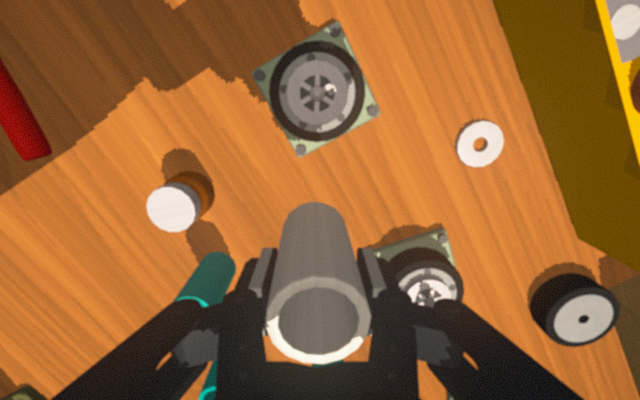

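```bash
python3 - <<'E'
from h import *
n=at_z('w2',317.5,91.5,.075);p=r.observe()['tool_pos'];print(n,p)
t=at_z('w2',318.5,320.5,p[2]+.0364);print('rim',t); print('shift cm',(n-np.array(p))*100,(n-t)*100)
b=t.copy();b[2]-=.084;print(proj('w2',b))
E
```

```text
[0.60960869 0.22508797 0.075     ] [0.56810634 0.15420797 0.18517447]
rim [0.56873479 0.15460493 0.22157447]
shift cm [  4.15023532   7.08799972 -11.01744747] [  4.08739038   7.04830334 -14.65744747]
[317.9, 229.2]
```

>>> {"fn": "arm_command", "kwargs": {"commands": [2, 3.5, 0, 0, 0, 0, 20, 3.7, 6.3, 0, 0, 0, 0, 20, 4.1, 7, 0, 0, 0, 0, 20, 4.1, 7, 0, 0, 0, 0, 20, 4.1, 7, -1.5, 0, 0, 0, 20, 4.1, 7, -3, 0, 0, 0, 20, 4.1, 7, -4.2, 0, 0, 0, 20, 4.1, 7, -4.7, 0, 0, 0, 20, 4.1, 7, -4.7, 0, 0, 0, 20]}}

```text
clock: 4.87
tool_pos: [0.6078, 0.2239, 0.1346]
tool_rot: [0.867, 0.499, -0.003, -0.001]
contact_force: [-0.4, -0.3, -1.7]
finger_gap: 0.039
finger_force: 60.5
```

```bash
python3 - <<'E'
from h import *
s=r.observe();print(s['tool_pos'],s['contact_force'])
save('wrist','w3');save('scene','s3')
a=np.load('pics/w3.npz')['im'][60:360,140:500,::-1];b=np.load('pics/s3.npz')['im'][130:280,380:530,::-1]
cv2.imwrite('pics/c3.png',np.hstack([a,cv2.resize(b,(300,300))]))
E
```

```text
[0.60778246 0.22391565 0.13463158] [-0.43760403 -0.26615608 -1.70912248]
```

View pics/c3.png

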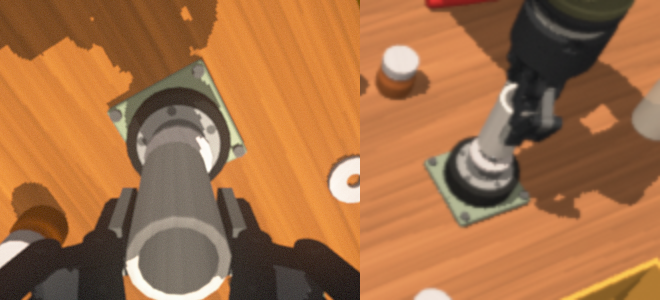

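The tube is centred over the shaft and touching nothing yet. I'll press down in stages.

>>> {"fn": "arm_command", "kwargs": {"commands": [0, 0, -0.5, 0, 0, 0, 20, 0, 0, -1.0, 0, 0, 0, 20, 0, 0, -1.4, 0, 0, 0, 20, 0, 0, -1.8, 0, 0, 0, 20, 0, 0, -2.1, 0, 0, 0, 20, 0, 0, -2.4, 0, 0, 0, 20, 0, 0, -2.4, 0, 0, 0, 20]}}

```text
clock: 5.55
tool_pos: [0.6102, 0.2255, 0.1159]
tool_rot: [0.867, 0.499, 0.0, -0.0]
contact_force: [-3.3, -2.1, 4.1]
finger_gap: 0.0393
finger_force: 60.8
```

>>> {"fn": "arm_command", "kwargs": {"commands": [0, 0, -0.3, 0, 0, 0, 20, 0, 0, -0.6, 0, 0, 0, 20, 0, 0, -0.9, 0, 0, 0, 20, 0, 0, -1.2, 0, 0, 0, 20, 0, 0, -1.4, 0, 0, 0, 20, 0, 0, -1.6, 0, 0, 0, 20, 0, 0, -1.6, 0, 0, 0, 20]}}

```text
clock: 6.13
tool_pos: [0.6102, 0.2256, 0.1003]
tool_rot: [0.867, 0.499, 0.0, -0.0]
contact_force: [-3.8, -0.7, 6.2]
finger_gap: 0.0389
finger_force: 61.0
```

>>> {"fn": "arm_command", "kwargs": {"commands": [0, 0, -0.15, 0, 0, 0, 20, 0, 0, -0.3, 0, 0, 0, 20, 0, 0, -0.4, 0, 0, 0, 20, 0, 0, -0.4, 0, 0, 0, 20]}}

```text
clock: 6.47
tool_pos: [0.6106, 0.2259, 0.0994]
tool_rot: [0.867, 0.499, 0.0, -0.0]
contact_force: [-10.3, -2.1, 19.0]
finger_gap: 0.0393
finger_force: 62.1
```

>>> {"fn": "arm_command", "kwargs": {"commands": [0, 0, -0.15, 0, 0, 0, 20, 0, 0, -0.3, 0, 0, 0, 20, 0, 0, -0.3, 0, 0, 0, 20]}}

```text
clock: 6.72
tool_pos: [0.6112, 0.2263, 0.099]
tool_rot: [0.867, 0.499, 0.001, -0.0]
contact_force: [-14.5, -3.2, 28.3]
finger_gap: 0.0388
finger_force: 60.5
```

Hard stop reached: the force rises with no travel, at the expected height. Now I'll lift off and go back.

>>> {"fn": "arm_command", "kwargs": {"commands": [0, 0, 1, 0, 0, 0, 20, 0, 0, 3, 0, 0, 0, 20, 0, 0, 6, 0, 0, 0, 20, 0, 0, 9, 0, 0, 0, 20, 0, 0, 9.5, 0, 0, 0, 20, -2, -2.5, 9.5, 0, 0, 0, 20, -5, -6.5, 9.5, 0, 0, 0, 20, -8, -10.5, 9.5, 0, 0, 0, 20, -8, -10.5, 9.5, 0, 0, 0, 20, -8, -10.5, 9.5, 0, 0, 0, 20]}}

```text
clock: 7.55
tool_pos: [0.5273, 0.1178, 0.1845]
tool_rot: [0.867, 0.498, -0.002, -0.0]
contact_force: [0.5, 0.7, -2.8]
finger_gap: 0.0392
finger_force: 60.4
```

```bash
python3 - <<'E'
from h import *
s=r.observe();print(s['tool_pos'],s['contact_force'],s['finger_gap'])
save('wrist','w4');save('scene','s4')
a=np.load('pics/w4.npz')['im'][:,140:500,::-1];b=np.load('pics/s4.npz')['im'][110:260,340:490,::-1]
cv2.imwrite('pics/c4.png',np.hstack([a,cv2.resize(b,(400,400),interpolation=cv2.INTER_CUBIC)]))
E
```

```text
[0.52732719 0.11776304 0.1844928 ] [ 0.46928317  0.74611397 -2.78503878] 0.039210037979920086
```

View pics/c4.png

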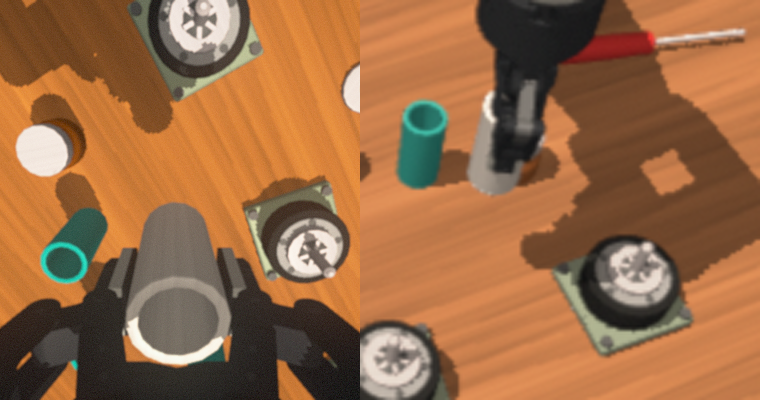

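The nut now sits flush like its neighbour, and the tube has not slipped in the grip. I'll set it down at its starting place.

>>> {"fn": "arm_command", "kwargs": {"commands": [-2.5, -3, 0, 0, 0, 0, 20, -5, -6, 0, 0, 0, 0, 20, -6.4, -7.8, 0, 0, 0, 0, 20, -6.7, -8.2, -2, 0, 0, 0, 20, -6.7, -8.2, -5, 0, 0, 0, 20, -6.7, -8.2, -8, 0, 0, 0, 20, -6.7, -8.2, -10.5, 0, 0, 0, 20, -6.7, -8.2, -12, 0, 0, 0, 20, -6.7, -8.2, -12.5, 0, 0, 0, 20, -6.7, -8.2, -12.5, 0, 0, 0, 20]}}

```text
clock: 8.48
tool_pos: [0.4622, 0.0388, 0.0596]
tool_rot: [0.866, 0.499, -0.001, -0.001]
contact_force: [0.8, -0.4, -2.0]
finger_gap: 0.0388
finger_force: 60.4
```

>>> {"fn": "arm_command", "kwargs": {"commands": [0, 0, -0.3, 0, 0, 0, 20, 0, 0, -0.6, 0, 0, 0, 20, 0, 0, -0.8, 0, 0, 0, 20, 0, 0, -0.8, 0, 0, 0, 20]}}

```text
clock: 8.82
tool_pos: [0.4634, 0.0383, 0.0538]
tool_rot: [0.867, 0.499, 0.0, 0.0]
contact_force: [-0.6, 0.1, -2.5]
finger_gap: 0.0392
finger_force: 60.4
```

>>> {"fn": "arm_command", "kwargs": {"commands": [0, 0, -0.3, 0, 0, 0, 20, 0, 0, -0.5, 0, 0, 0, 20, 0, 0, -0.5, 0, 0, 0, 20, 0, 0, -0.5, 0, 0, 0, 20]}}

```text
clock: 9.15
tool_pos: [0.4628, 0.0382, 0.0482]
tool_rot: [0.867, 0.499, -0.0, -0.0]
contact_force: [0.0, 0.2, -2.4]
finger_gap: 0.0389
finger_force: 60.4
```

>>> {"fn": "arm_command", "kwargs": {"commands": [0, 0, -0.1, 0, 0, 0, 20, 0, 0, -0.15, 0, 0, 0, 20, 0, 0, -0.15, 0, 0, 0, 20]}}

```text
clock: 9.4
tool_pos: [0.4632, 0.0382, 0.0475]
tool_rot: [0.867, 0.499, 0.0, 0.0]
contact_force: [-1.6, 0.8, 3.8]
finger_gap: 0.0392
finger_force: 60.8
```

>>> {"fn": "arm_command", "kwargs": {"commands": [0, 0, 0, 0, 0, 0, 60, 0, 0, 0, 0, 0, 0, 75, 0, 0, 0, 0, 0, 0, 85, 0, 0, 0, 0, 0, 0, 85, 0, 0, 3, 0, 0, 0, 85, 0, 0, 7, 0, 0, 0, 85, 0, 0, 11, 0, 0, 0, 85, 0, 0, 15, 0, 0, 0, 85, 0, 0, 18, 0, 0, 0, 85, 0, 0, 18, 0, 0, 0, 85]}}

```text
clock: 10.23
tool_pos: [0.4668, 0.0381, 0.2354]
tool_rot: [0.867, 0.499, 0.006, 0.004]
contact_force: [1.2, -0.3, 1.1]
finger_gap: 0.0723
finger_force: 0.0
```

```bash
python3 - <<'E'
from h import *
s=r.observe();print(s['tool_pos'],s['contact_force'],s['finger_gap'])
save('wrist','w5');save('scene','s5')
a=np.load('pics/w5.npz')['im'][:,140:540,::-1];b=np.load('pics/s5.npz')['im'][130:280,290:490,::-1]
cv2.imwrite('pics/c5.png',np.hstack([a,cv2.resize(b,(400,300),interpolation=cv2.INTER_CUBIC) if 0 else cv2.copyMakeBorder(cv2.resize(b,(400,300)),0,100,0,0,0)]))
E
```

```text
[0.46682296 0.03809956 0.23543617] [ 1.23162289 -0.2739065   1.05800753] 0.07233279119987583
```

View pics/c5.png

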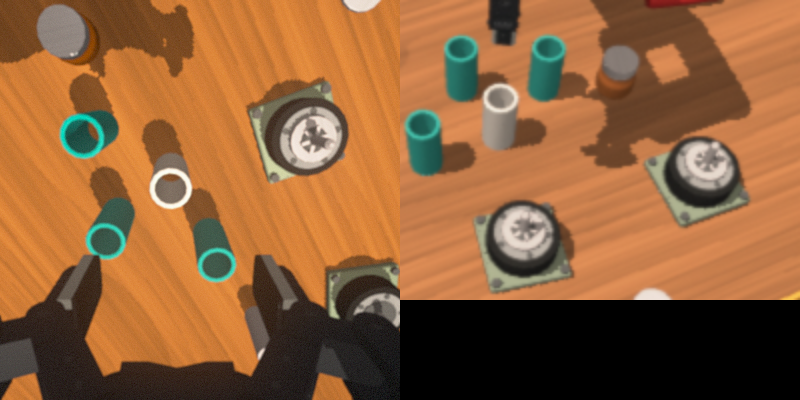

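The tube stands upright at its starting place, the nut is home against the hub, and the gripper is clear and touching nothing.

```bash
python3 -c "
from h import *
print(r.hand_in())"
```

```text
the job is handed in; nothing more can be done
None
```

The raised nut on the left unit is pressed home against its hub, the aluminium tube is back upright at its starting place, and the job is handed in at about 10 s on the clock; no verdict was returned.

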